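# Clear the medallion die and load the round blank

### The arm

A 6-joint arm with a two-finger parallel gripper is mounted at the origin on the work surface. World frame = base frame: x ahead of the robot, y to its left, z up, the work surface at z = 0. Lengths are in m, angles in rad, forces in N, time in s.
With the tool pointing down it reaches from about 0.4 to 0.825 m from the base axis. Payload 7 kg.
Tool frame: the origin (TCP) lies on the centre line of the jaws, within the pads' length; the fingertips stand 22 mm ahead of it and the grasp point (between the pads) lies 3 mm ahead of it; z points along the fingers, y is the line along which they close (so a half turn about z gives the same grasp; the last joint's range is limited). The gripper opens to 88 mm and grips with 3 to 60 N. Pads are 19 mm wide; open, the fingers measure 130 mm over their backs; the gripper's body (78 mm by 193 mm) begins 47 mm behind the grasp point.
Start: joints at [-0.928, 0.359, 0.012, 0, -1.224, -0.288], TCP at [0.234, -0.633, 0.249] pointing down, gripper open.
Joint ranges: [-3.07, 3.07], [-1.43, 2.12], [-1.02, 1.25], [-3.03, 1.67], [-3.05, -0], [-3.03, 3.03]. Speed limits (rad/s): [2.39, 2.39, 3.01, 3.14, 3.14, 3.14].

### API

Orientations are given as [roll, pitch, yaw] about the fixed x, y, z axes, in that order (R = Rz(yaw) Ry(pitch) Rx(roll)).
In Python, from station import arm gives the robot as it stands.
- The arm moves only by the tool arm_command, never from a script. Its argument "series" is one flat list of numbers, 7 for each row, row after row: the turn, a rotation vector about the tool's x, y, z each as a share of 90 degrees, from -1 to 1, then the shift along the tool's x, y, z each as a share of 0.1 m, from -1 to 1, then the opening, from 0 (shut) to 1 (fully open). A call has 1 to 8 rows; each row is the pose to reach, as a shift and turn from the pose commanded when the call began, along the tool's axes at that moment; what a row does not reach only later rows make up. A row lasts 1/8 s, in which the tool goes at most 62.5 mm and 10.7 degrees, less where a joint would pass 70% of its speed; a pose out of reach is approached as far as the arm can. A call with a number of a shift or a turn outside -1 to 1 is refused whole. A call with a gripper value outside its range is refused whole. The fingers move at their own pace and stop on an object; "force" is the grip in N (left out, the last holds). Time passes only in rows, so rows that repeat a pose let the fingers close. It gives the time, the measured TCP pose, the force, the opening and the grip force at its end, in the units of the state.
- arm.get_state(): the state, without advancing time (a new reading comes with each control period).
- arm.grab_frame(name): name is "scene" or "side" or "wrist"; returns the picture (384x512x3 uint8, blue, green, red); there is no depth.
- arm.camera_model(name): a dict with "fovy" (degrees; the focal length in pixels is half the picture's height over the tangent of half this angle, whatever the lens; pixels are square), "cx", "cy" (the principal point, pixels), "D" ([k1, k2, p1, p2, k3] as OpenCV has them; the pictures are not rectified), "pose" (4x4, takes a point from camera to world coordinates). Camera axes: x right, y down, z forward; pixel columns grow to the right and rows downward; lengths in m; the calibration is good to about 2 mm. A picture is of the moment at which its call begins: read the wrist's pose just before it. camera_model takes no time and is no camera call; for the wrist camera it gives the pose at the moment of the call.
- arm.job_done(): hands the job in; it is judged then, once.
The state is a dict: "t": time; "q": joint angles; "qd": joint speeds; "joint_efforts": joint torques, N m; "eef_pos": TCP position; "ee_rot": TCP orientation; "force": force on the tool from outside, world axes, zero at the start; "moment": the same for the moment, N m; "width": finger opening in m; "gripper_force": force on a finger pad.
Only numpy, scipy, OpenCV 4.12 (cv2) and the standard library are available. Lean on these libraries where they do the work, as an engineer would, in place of code of your own. Each camera call takes 0.05 s, during which the arm holds its last target. There are 200 camera calls.

### The job

Get the medallion die ready: first take the little copper pail off the die and hang it by its strap handle on the hook of the stand. Then lay the copper blank that fits the die's recess flat and fully home in it. Let neither of them drop, and leave the other blank, the hammer and the jar where they are.

Things in the scene. Friction and masses are not known exactly. Their poses are not given: they have to be found in the camera images.
- pail: Copper pail, about 220 g, upright on the die over its recess: 60 mm high, foot 60 mm, rim 68 mm across. Origin: centre of the underside; z up. Rigid upright brass strap handle (upside-down U, strap 14 mm wide along x, 4 mm thick): legs' outer faces 60 mm apart along y, 52 mm clear between; top of its level bar 140 mm above the foot. Window under the bar: 76 mm high down to the rim, open along x.
- pail_bail (a point): Centre of the underside of the handle's top bar, 136 mm above the pail's underside; axes as the pail's.
- hook_stand: Dark steel hook stand, fixed: foot 110 mm across, 12 mm high; post 16 mm across, 182 mm high; one level steel hook arm, 8 mm thick, its axis 170 mm above the table, leaving the post along the stand's -x. It is straight for 86 mm from the post's axis, then turns up, the end rising 22 mm above the arm's top. Origin: centre of the foot's underside; z up.
- hook_seat (a point): Point on the top of the hook arm (174 mm above the table), 55 mm from the post's axis, where the handle bar should rest; axes as the stand's (x towards the post, away from the hook's tip).
- hook_tip (a point): Top of the hook's upturned end, 196 mm above the table and 101 mm from the post's axis; axes as the stand's.
- die: Steel die block, 120 x 120 mm and 22 mm high, fixed to the table, with one round recess 53 mm across and 4 mm deep in the middle of its top. Origin: centre of the underside; z up, x and y along the sides.
- die_recess (a point): Centre of the recess's mouth, level with the die's top face, 22 mm above the table (the recess floor is 4 mm lower); axes as the die's.
- round_blank: Round copper blank, 50 mm across and 10 mm thick, about 170 g, lying flat on the table. Origin: centre of the underside; z up through its thickness.
- square_blank: Square copper blank, 46 x 46 mm and 10 mm thick, lying flat on the table; bystander. Origin: centre of the underside.
- hammer: Hammer with a wooden handle, 240 mm long, lying on the table beyond the die; bystander.
- jar: Amber glass jar with a black cap, 48 mm across and 55 mm high, standing on the table; bystander. Origin: centre of the underside.
Things that resemble listed ones, but are neither listed nor needed, are in the scene too. Of the things shaped like the hook_stand, the steel one is meant. Leave any red look-alike of the round_blank alone.

How it is judged:
On the way, in this order (a step that is already met when the one before it is completed fails the run):
1. the pail hangs by its strap handle on the hook arm, let go of (x of pail_bail in the frame of hook_seat between -0.04 and 0.045 m and y of pail_bail in the frame of hook_seat between -0.02 and 0.02 m and z of pail_bail in the frame of hook_seat between -0.006 and 0.012 m and contact force between pail and hook_stand above 0.5 N and angle between pail's own z axis and vertical below 0.3 rad and contact force between pail and the fingers below 0.05 N), for 0.3 s.
2. the round blank lies flat and fully down in the die's recess, let go of (horizontal distance between round_blank and die_recess below 0.004 m and z of round_blank in the frame of die_recess between -0.006 and -0.0025 m and angle between the z axis of round_blank and the z axis of die, either way round below 0.04 rad and contact force between round_blank and the fingers below 0.05 N), for 0.2 s.
At the end, for the whole second after the job is handed in: The pail hangs still by its handle bar on the hook arm, between post and upturned end (20 mm sideways, 12 mm in height, tilt under 0.3 rad). The round blank rests in the recess: within 4 mm of centre, at least 2.5 mm below the die face, flat to 0.04 rad. Both let go of (all of step 1 and all of step 2 and linear speed of pail below 0.05 m/s and linear speed of round_blank below 0.02 m/s); the robot touches nothing.
It fails at once if the square blank, the hammer or the jar is moved more than 25 mm (distance of any of square_blank, hammer, jar from where it was at the start of the episode above 0.025 m).
It fails at once if the pail or the round blank falls freely (touching nothing, faster than 0.5 m/s) ((contact force between pail and anything else below 0.01 N and linear speed of pail above 0.5 m/s) or (contact force between round_blank and anything else below 0.01 N and linear speed of round_blank above 0.5 m/s)).
It also fails if it takes over 66 s, if anything falls off the work surface, if the arm or the gripper's body presses on something with over 40 N, if the wrist force passes 120 N, or if a joint passes its speed limit or range.

## Working session

There is one attempt and no reset: what is moved stays moved. The work goes in short steps, Python scripts to look and compute and a tool call to move; the robot and the scene stay as the last step left them, time stands still between calls to the robot, and variables do not carry over. Pictures are saved under pics/ and viewed, at most 10 in all, crops included, and the job is handed in when it is done.

Besides the shell and the picture viewer there is one more tool, called after "Request:" as name(argument=value, ...) on one line, values as JSON. arm_command: Moves the arm, as the interface text tells. Its arguments: {"type":"object","properties":{"series":{"type":"array"},"force":{"type":"number"}},"required":["series"]}

```bash
mkdir -p pics; ls; cat > h.py <<'E'
import numpy as np, cv2
from station import arm
from scipy.spatial.transform import Rotation as R
def K(m):
    f=192/np.tan(np.radians(m["fovy"])/2); return np.array([[f,0,m["cx"]],[0,f,m["cy"]],[0,0,1.]])
def ray(m,px):
    T=np.array(m["pose"]); u=cv2.undistortPoints(np.array(px,float).reshape(-1,1,2),K(m),np.array(m["D"],float)).reshape(-1,2)
    d=np.c_[u,np.ones(len(u))]@T[:3,:3].T
    return T[:3,3],d
def onz(m,px,z):
    o,d=ray(m,px); return o+d*((z-o[2])/d[:,2])[:,None]
def proj(m,P):
    T=np.linalg.inv(np.array(m["pose"])); P=np.array(P,float).reshape(-1,3)
    return cv2.projectPoints(P,cv2.Rodrigues(T[:3,:3])[0],T[:3,3],K(m),np.array(m["D"],float))[0].reshape(-1,2)
def tri(m1,p1,m2,p2):
    o1,d1=ray(m1,p1);o2,d2=ray(m2,p2);d1=d1[0]/np.linalg.norm(d1);d2=d2[0]/np.linalg.norm(d2)
    A=np.c_[d1,-d2];s=np.linalg.lstsq(A,o2-o1,rcond=None)[0]
    a=o1+s[0]*d1;b=o2+s[1]*d2
    return (a+b)/2,np.linalg.norm(a-b)
E
python3 - <<'E'
from h import *
print(arm.get_state())
for n in ["scene","side","wrist"]:
    m=arm.camera_model(n); im=arm.grab_frame(n); cv2.imwrite(f"pics/{n}0.png",im)
    print(n,m["fovy"],m["cx"],m["cy"],m["D"],np.round(m["pose"],3).tolist())
a=cv2.imread("pics/scene0.png");b=cv2.imread("pics/side0.png")
cv2.imwrite("pics/s.png",cv2.resize(a,(800,600)));cv2.imwrite("pics/d.png",cv2.resize(b,(800,600)))
E
```

```text
pics
{'t': 0.0, 'q': array([-9.27894901e-01,  3.59397296e-01,  1.10800224e-02, -3.74180476e-04,
       -1.22406385e+00, -2.88087721e-01]), 'qd': array([-3.32819109e-04,  3.74944717e-04,  4.36617782e-04, -3.41098705e-04,
        4.62524333e-05, -2.73012864e-03]), 'joint_efforts': array([ 1.69911906e-03, -5.82723427e+01,  2.93065685e+01,  6.99705809e+00,
        7.11882240e-03, -1.90579881e-04]), 'eef_pos': array([ 0.23433703, -0.63255356,  0.24762078]), 'ee_rot': array([ 3.13997322e+00, -1.13062539e-04, -2.78690629e+00]), 'force': array([0.57029631, 0.14716332, 1.08806286]), 'moment': array([-0.00924011,  0.00706918, -0.06417377]), 'gripper_force': 0.0, 'width': 0.08766773746662453}
scene 44.62907065279061 258.94262111318955 186.96007744690633 [-0.10432446  0.          0.          0.          0.        ] [[0.79, 0.462, -0.404, 1.142], [0.613, -0.577, 0.539, -0.713], [0.016, -0.674, -0.739, 1.078], [0.0, 0.0, 0.0, 1.0]]
side 57.18165580191877 251.71418325045792 199.64851030753263 [-0.07669748  0.          0.          0.          0.        ] [[-0.941, -0.197, 0.276, 0.305], [-0.339, 0.549, -0.764, 0.805], [-0.001, -0.813, -0.583, 0.742], [0.0, 0.0, 0.0, 1.0]]
wrist 64.0557948658441 258.07533643604734 190.04015700455219 [-0.0023154  0.         0.         0.         0.       ] [[-0.347, 0.905, 0.246, 0.168], [0.938, 0.335, 0.092, -0.658], [0.001, 0.263, -0.965, 0.384], [0.0, 0.0, 0.0, 1.0]]
```

View pics/s.png

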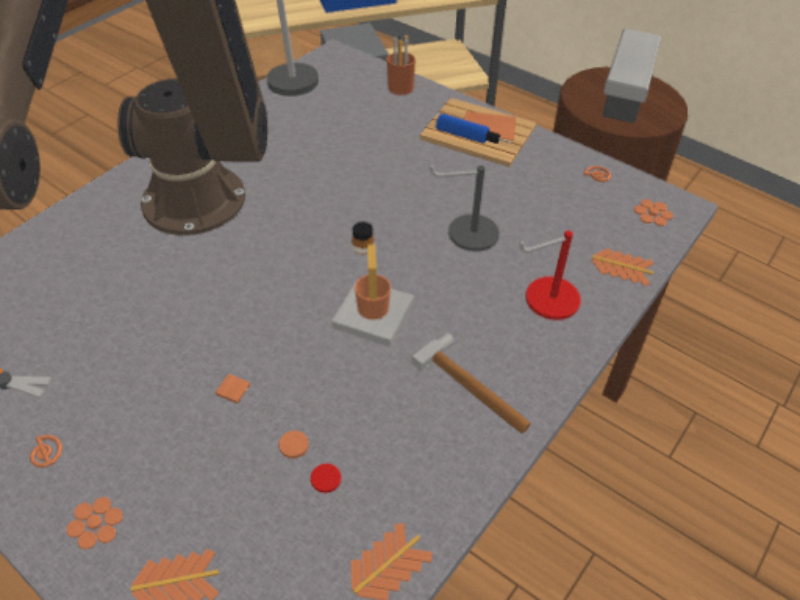

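View pics/d.png

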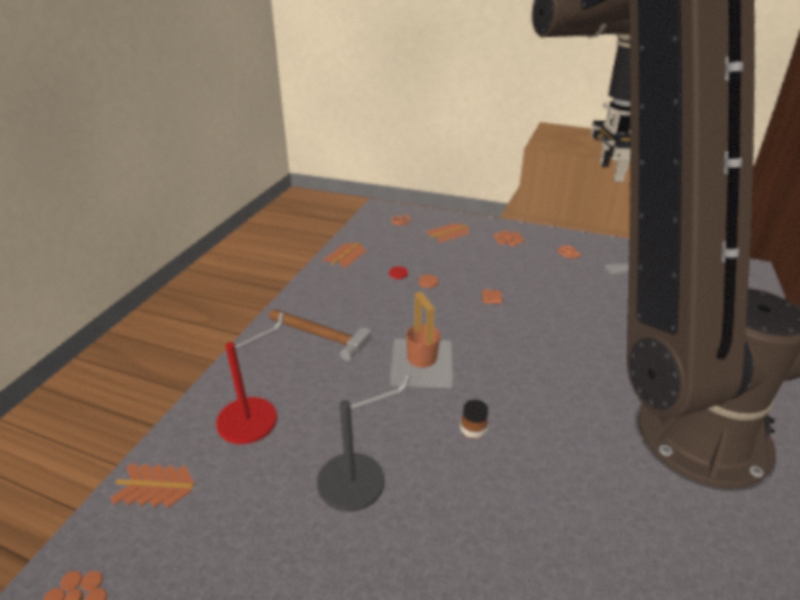

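The scene picture (800 px scale) shows the pail on the die at (373,297) and the jar at (362,238). The hammer is at (470,385) and the square blank at (232,388).
- **Stand candidates:** the dark steel one is at (473,232) and a red one at (555,297). I take the dark one, because the task says steel.
- **Round blank candidates:** the copper disc is at (293,444) and a red disc at (325,478). I take the copper one.

In the side view the handle is at (424,318), the steel stand at (350,480) and the copper disc at (428,281).

```bash
python3 - <<'E'
from h import *
S=cv2.imread("pics/scene0.png");D=cv2.imread("pics/side0.png");ms=arm.camera_model("scene");md=arm.camera_model("side")
def blob(im,roi,f):
    x0,y0,x1,y1=roi;c=cv2.cvtColor(im[y0:y1,x0:x1],cv2.COLOR_BGR2HSV).astype(int)
    m=f(c[...,0],c[...,1],c[...,2]).astype(np.uint8);n,l,s,ce=cv2.connectedComponentsWithStats(m)
    i=1+np.argmax(s[1:,4]);return ce[i]+[x0,y0],s[i]+[x0,y0,0,0,0],(l==i),(x0,y0)
cop=lambda h,s,v:(s>110)&(h<16)&(v>90)
dark=lambda h,s,v:(v<75)
bra=lambda h,s,v:(s>120)&(h>15)&(h<30)
white=lambda h,s,v:(s<30)&(v>140)
for name,fs,rs,rd,z in [("round",cop,(175,270,202,296),(262,172,284,188),.01),("square",cop,(135,235,165,262),(302,180,325,198),.01),
   ("die",white,(205,175,270,222),(240,205,300,250),.022),("brass",bra,(225,150,255,200),(255,180,290,225),.13),("stand",dark,(280,100,325,162),(195,250,250,330),0)]:
    for im,m,r in((S,ms,rs),(D,md,rd)):
        c,s,mk,o=blob(im,r,fs);print(name,np.round(c,1),s.tolist(),np.round(onz(m,[c],z)[0],4))
        if name in("die","brass"):
            pts=np.argwhere(mk)[:,::-1]+np.array(o);h=cv2.convexHull(pts.astype(np.int32)); b=cv2.minAreaRect(h);print(np.round(cv2.boxPoints(b),1).tolist(), b[2])
            if name=="die":print(cv2.approxPolyDP(h,3,True).reshape(-1,2).tolist(), np.round(onz(m,cv2.approxPolyDP(h,3,True).reshape(-1,2),.022),4).tolist())
cr=lambda im,x,y:cv2.resize(im[y:y+75,x:x+100],(400,300),interpolation=cv2.INTER_CUBIC)
cv2.imwrite("pics/c.png",np.vstack([np.hstack([cr(S,200,145),cr(S,265,95)]),np.hstack([cr(D,225,178),cr(D,185,230)])]))
cv2.imwrite("pics/c2.png",np.hstack([cv2.resize(S[245:320,160:235],(400,400)),cv2.resize(D[150:200,240:290],(400,400))]))
E
```

```text
round [187.6 284. ] [179, 276, 18, 17, 254] [ 0.6227 -0.3199  0.01  ]
round [273.5 179.5] [268, 176, 12, 8, 80] [ 0.6183 -0.3098  0.01  ]
square [148.6 248.1] [138, 240, 22, 18, 241] [ 0.46   -0.3051  0.01  ]
square [314.5 189.5] [309, 186, 12, 8, 94] [ 0.4542 -0.2951  0.01  ]
die [239.5 201.1] [212, 182, 53, 35, 735] [ 0.5543 -0.0231  0.022 ]
[[211.8000030517578, 204.60000610351562], [221.89999389648438, 174.3000030517578], [264.5, 188.5], [254.39999389648438, 218.8000030517578]] 18.43494987487793
[[264, 189], [250, 216], [212, 204], [226, 182]] [[0.5816, 0.0608, 0.022], [0.614, -0.0481, 0.022], [0.498, -0.0826, 0.022], [0.4725, 0.0107, 0.022]]
die [270.8 235.6] [251, 218, 38, 32, 638] [0.5272 0.0192 0.022 ]
[[251.0, 218.0], [288.0, 218.0], [288.0, 249.0], [251.0, 249.0]] 90.0
[[288, 246], [254, 249], [253, 218], [287, 219]] [[0.4652, 0.0463, 0.022], [0.556, 0.0924, 0.022], [0.6078, -0.044, 0.022], [0.5016, -0.0764, 0.022]]
brass [237.7 173.6] [235, 156, 6, 35, 158] [ 0.5455 -0.0181  0.13  ]
[[234.8000030517578, 156.0], [239.5, 155.8000030517578], [240.6999969482422, 190.0], [236.0, 190.10000610351562]] 87.95458984375
brass [271.1 201.6] [265, 187, 13, 33, 206] [ 0.538  -0.0077  0.13  ]
[[264.5, 218.60000610351562], [266.1000061035156, 186.89999389648438], [277.6000061035156, 187.5], [276.0, 219.10000610351562]] 2.8624050617218018
stand [304.9 129.2] [301, 108, 9, 41, 158] [0.5098 0.3933 0.    ]
stand [224.4 304.8] [204, 258, 42, 68, 1237] [0.5661 0.291  0.    ]
```

View pics/c.png

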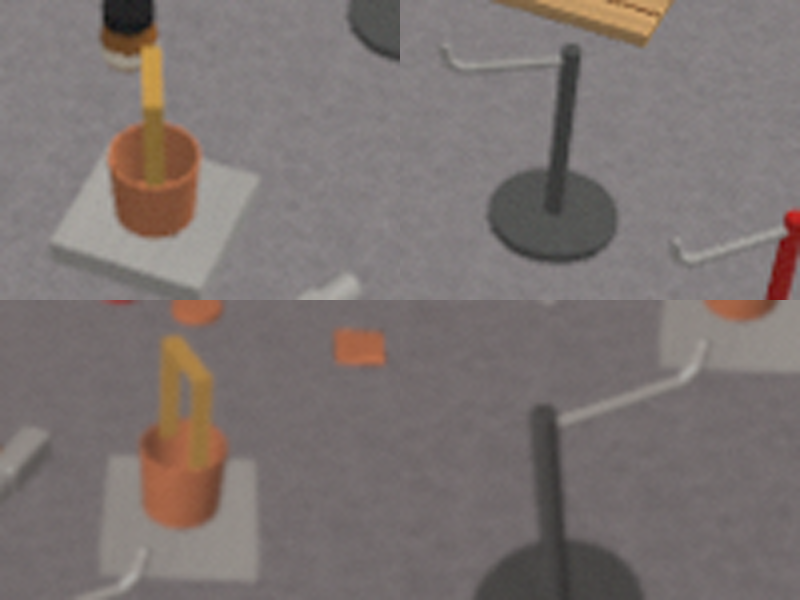

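View pics/c2.png

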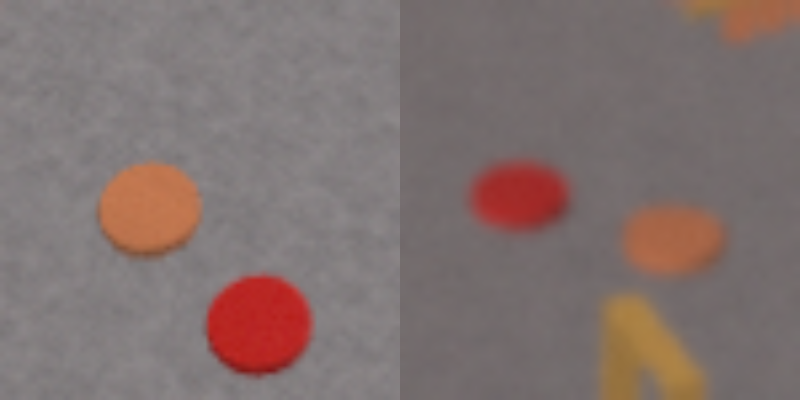

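The crops confirm the choices: the steel stand with its hook is at top right and bottom right, and the copper round blank at (150,208) sits beside the red disc at (260,325). The handle's bar ends, the hook and the post are clear. Next I triangulate them.

```bash
python3 - <<'E'
from h import *
ms=arm.camera_model("scene");md=arm.camera_model("side")
for n,a,b in [("bar+y",(237.75,156.75),(276.25,196.4)),("bar-y",(238.5,171.5),(268.75,187.5)),("posttop",(307.6,107.5),(220.7,257.2)),("tip",(276.5,106.5),(260.7,241)),("elbow",(280,111.7),(257,248)),("armpost",(305,110),(225,260.5)),("blank",(187.6,283.3),(273.5,179.3))]:
    p,e=tri(ms,[a],md,[b]);print(n,np.round(p,4),round(e,4))
print(onz(ms,[(263.5,189.5),(250.7,211.5),(213,205),(226,182.5)],.022).round(3))
m=arm.camera_model("wrist");T=np.array(m["pose"]);s=arm.get_state();Rt=R.from_euler("xyz",s["ee_rot"]).as_matrix();print("cam in tool",(Rt.T@(T[:3,3]-s["eef_pos"])).round(4),(Rt.T@T[:3,:3]).round(3).tolist())
E
```

```text
bar+y [0.5215 0.0083 0.1625] 0.0054
bar-y [ 0.5574 -0.0328  0.1592] 0.0064
posttop [0.5632 0.2993 0.1799] 0.0023
tip [0.4929 0.2305 0.1911] 0.0035
elbow [0.5011 0.2367 0.1716] 0.0063
armpost [0.5558 0.296  0.1687] 0.0042
blank [ 0.6199 -0.317   0.0064] 0.0008
[[ 0.582  0.058  0.022]
 [ 0.605 -0.034  0.022]
 [ 0.503 -0.084  0.022]
 [ 0.474  0.009  0.022]]
cam in tool [ 0.0712 -0.0002 -0.1365] [[-0.0, -0.965, -0.263], [1.0, -0.0, -0.0], [0.0, -0.263, 0.965]]
```

Request:
arm_command(series=[0,0,0,-0.5,0.48,-0.2,1,0,0,0,-1,0.95,-0.42,1,0,0,0,-1,0.95,-0.42,1], force=40)

```text
t: 0.52
eef_pos: [0.2964, -0.5072, 0.2922]
ee_rot: [-3.14, 0.001, -2.785]
force: [0.4, -0.7, -0.5]
width: 0.0876
gripper_force: 0.0
```

Request:
arm_command(series=[0,0,0,-0.5,0.48,0,1,0,0,0,-1,0.95,0,1,0,0,0,-1,0.95,0,1])

```text
t: 0.9
eef_pos: [0.357, -0.3829, 0.2907]
ee_rot: [-3.142, 0.001, -2.784]
force: [0.6, -1.5, 0.6]
width: 0.0876
gripper_force: 0.0
```

Request:
arm_command(series=[0,0,0,-0.5,0.48,0,1,0,0,0,-1,0.95,0,1,0,0,0,-1,0.95,0,1])

```text
t: 1.27
eef_pos: [0.4179, -0.2596, 0.2905]
ee_rot: [3.142, 0.0, -2.784]
force: [0.8, -0.4, -0.2]
width: 0.0876
gripper_force: 0.0
```

Request:
arm_command(series=[0,0,0,-0.5,0.48,0,1,0,0,0,-1,0.95,0,1,0,0,0,-1,0.95,0,1])

```text
t: 1.65
eef_pos: [0.4787, -0.136, 0.2902]
ee_rot: [3.141, -0.0, -2.784]
force: [-1.0, -1.0, -0.2]
width: 0.0878
gripper_force: 0.0
```

Request:
arm_command(series=[0,0,-0.1,-0.5,0.48,0,1,0,0,-0.2,-1,0.95,0,1,0,0,-0.23,-1,0.95,0,1,0,0,-0.23,-1,0.95,0,1])

```text
t: 2.15
eef_pos: [0.5385, -0.0142, 0.2899]
ee_rot: [3.141, -0.002, -2.425]
force: [-1.5, 0.4, -0.4]
width: 0.0876
gripper_force: 0.0
```

```bash
python3 - <<'E'
from h import *
m=arm.camera_model("wrist");im=arm.grab_frame("wrist");np.save("w1.npy",m["pose"]);cv2.imwrite("pics/w1.png",im)
c=cv2.cvtColor(im,cv2.COLOR_BGR2HSV).astype(int);mk=((c[...,1]>110)&(c[...,0]>15)&(c[...,0]<30)).astype(np.uint8)
n,l,s,ce=cv2.connectedComponentsWithStats(mk)
for i in range(1,n):
    if s[i,4]>50: 
        b=cv2.minAreaRect(np.argwhere(l==i)[:,::-1].astype(np.float32));bp=cv2.boxPoints(b);print(s[i],bp.round(1).tolist(),onz(m,bp,.162).round(4).tolist())
E
```

```text
[ 227  165   68   35 1298] [[226.60000610351562, 166.1999969482422], [293.6000061035156, 164.8000030517578], [294.29998779296875, 198.5], [227.3000030517578, 199.8000030517578]] [[0.5406, -0.0489, 0.162], [0.5013, -0.0055, 0.162], [0.5234, 0.0158, 0.162], [0.564, -0.0288, 0.162]]
[ 73 235  32  56 888] [[70.80000305175781, 288.79998779296875], [76.19999694824219, 233.1999969482422], [105.0999984741211, 236.0], [99.69999694824219, 291.6000061035156]] [[0.7348, -0.0865, 0.162], [0.6811, -0.1141, 0.162], [0.6658, -0.0923, 0.162], [0.7188, -0.0634, 0.162]]
[412 235  32  56 895] [[410.8999938964844, 235.89999389648438], [440.0, 233.0], [445.6000061035156, 288.79998779296875], [416.5, 291.79998779296875]] [[0.4789, 0.1224, 0.162], [0.4592, 0.1406, 0.162], [0.494, 0.1903, 0.162], [0.5148, 0.1712, 0.162]]
[ 229  299  283   14 2794] [[229.0, 312.0], [229.0, 299.0], [511.0, 299.0], [511.0, 312.0]] [[0.6533, 0.0471, 0.162], [0.6418, 0.0376, 0.162], [0.4589, 0.2481, 0.162], [0.468, 0.2604, 0.162]]
```

View pics/w1.png

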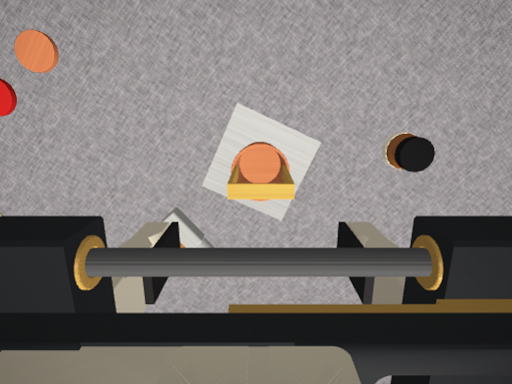

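The wrist view shows the top of the handle bar as the bright band at (228..294, 184..199). Jar, die and both discs are visible and clear of it. I will locate that band precisely.

```bash
python3 - <<'E'
from h import *
m=arm.camera_model("wrist");im=cv2.imread("pics/w1.png")
c=cv2.cvtColor(im,cv2.COLOR_BGR2HSV).astype(int)
print(c[165:200:3,260].tolist(),c[165:200:5,232].tolist())
mk=((c[...,1]>110)&(c[...,0]>15)&(c[...,0]<30)&(c[...,2]>205)).astype(np.uint8);mk[:178]=0;mk[202:]=0
n,l,s,ce=cv2.connectedComponentsWithStats(mk);i=1+np.argmax(s[1:,4]);b=cv2.minAreaRect(np.argwhere(l==i)[:,::-1].astype(np.float32));bp=cv2.boxPoints(b)
print(s[i],bp.round(1).tolist(),b)
for z in(.158,.162,.166):
    P=onz(m,bp,z);d=P[[1,2]]-P[[0,3]];e=P[[1,0]]-P[[2,3]];print(z,P.mean(0).round(4),np.linalg.norm(d,axis=1).round(4),np.linalg.norm(e,axis=1).round(4),np.degrees(np.arctan2(d[:,1],d[:,0])).round(1),np.degrees(np.arctan2(e[:,1],e[:,0])).round(1))
E
```

```text
[[11, 152, 231], [11, 154, 229], [11, 153, 228], [11, 152, 232], [11, 154, 229], [11, 154, 229], [16, 163, 191], [22, 151, 241], [22, 152, 240], [22, 152, 240], [21, 156, 234], [21, 151, 239]] [[10, 156, 213], [12, 167, 199], [18, 167, 139], [19, 163, 153], [21, 153, 240], [21, 153, 237], [20, 155, 234]]
[ 227  184   68   16 1011] [[227.0, 199.0], [227.0, 184.0], [294.0, 184.0], [294.0, 199.0]] ((260.5, 191.5), (67.0, 15.0), 0.0)
0.158 [ 0.539  -0.0112  0.158 ] [0.0141 0.0141] [0.0604 0.0612] [-140.6 -137.3] [-49.1 -49.1]
0.162 [ 0.5382 -0.0119  0.162 ] [0.0139 0.0139] [0.0595 0.0603] [-140.6 -137.3] [-49.1 -49.1]
0.166 [ 0.5374 -0.0127  0.166 ] [0.0137 0.0137] [0.0586 0.0594] [-140.6 -137.3] [-49.1 -49.1]
```

Request:
arm_command(series=[0,0,0,-0.01,0.02,0.35,1,0,0,0,-0.01,0.02,0.7,1,0,0,0,-0.01,0.02,0.7,1], force=40)

```text
t: 2.58
eef_pos: [0.5357, -0.0136, 0.2186]
ee_rot: [3.139, -0.004, -2.428]
force: [0.3, 1.1, 0.5]
width: 0.0878
gripper_force: 0.0
```

Request:
arm_command(series=[0,0,0,0,0,0.35,1,0,0,0,0,0,0.65,1,0,0,0,0,0,0.65,1,0,0,0,0,0,0.65,0.6,0,0,0,0,0,0.65,0.6,0,0,0,0,0,0.65,0.5,0,0,0,0,0,0.65,0.5,0,0,0,0,0,0.65,0.5])

```text
t: 3.58
eef_pos: [0.5382, -0.0116, 0.1564]
ee_rot: [-3.141, 0.001, -2.425]
force: [-0.7, 0.2, 5.7]
width: 0.0597
gripper_force: 40.0
```

Request:
arm_command(series=[0,0,0,0,0,-0.05,0.5,0,0,0,0,0,-0.2,0.5,0,0,0,0,0,-0.4,0.5,0,0,0,0,0,-0.57,0.5,0,0,0,0,0,-0.62,0.5,0,0,0,0,0,-0.62,0.5])

```text
t: 4.32
eef_pos: [0.5377, -0.0116, 0.2178]
ee_rot: [3.142, 0.001, -2.426]
force: [0.5, 0.3, -1.8]
width: 0.0591
gripper_force: 40.0
```

Request:
arm_command(series=[0,0,0,-0.03,0.1,0,0.5,0,0,0,-0.1,0.28,0,0.5,0,0,0,-0.18,0.48,0,0.5,0,0,0,-0.26,0.68,0,0.5])

```text
t: 4.82
eef_pos: [0.5118, 0.0576, 0.2168]
ee_rot: [3.141, -0.001, -2.426]
force: [0.4, 0.2, -2.2]
width: 0.0593
gripper_force: 40.0
```

Request:
arm_command(series=[0,0,0,-0.08,0.2,0,0.5,0,0,0,-0.16,0.4,0,0.5,0,0,0,-0.24,0.6,0,0.5,0,0,0,-0.3,0.75,0,0.5])

```text
t: 5.32
eef_pos: [0.4853, 0.134, 0.217]
ee_rot: [3.141, -0.001, -2.425]
force: [-0.1, 0.6, -1.4]
width: 0.0595
gripper_force: 40.0
```

Request:
arm_command(series=[0,0,-0.01,-0.08,0.2,0,0.5,0,0,-0.02,-0.16,0.4,0,0.5,0,0,-0.03,-0.22,0.58,0,0.5,0,0,-0.04,-0.23,0.65,0,0.5,0,0,-0.04,-0.23,0.65,0,0.5,0,0,-0.04,-0.23,0.65,0,0.5])

```text
t: 6.08
eef_pos: [0.4608, 0.1967, 0.2175]
ee_rot: [-3.142, -0.0, -2.363]
force: [0.4, -0.8, -1.2]
width: 0.0599
gripper_force: 40.0
```

```bash
python3 - <<'E'
from h import *
s=arm.get_state();print(s["eef_pos"],s["ee_rot"],s["width"],s["gripper_force"])
S=arm.grab_frame("scene");D=arm.grab_frame("side");cv2.imwrite("pics/s2.png",S);cv2.imwrite("pics/d2.png",D)
cr=lambda im,x,y:cv2.resize(im[y:y+150,x:x+100],(400,600),interpolation=cv2.INTER_CUBIC)
cv2.imwrite("pics/c3.png",np.hstack([cr(S,235,50),cr(D,190,180)]))
E
```

```text
[0.46082989 0.19674087 0.21747226] [-3.14156498e+00 -2.84327108e-04 -2.36313797e+00] 0.05994744850210073 39.99925911426544
```

View pics/c3.png

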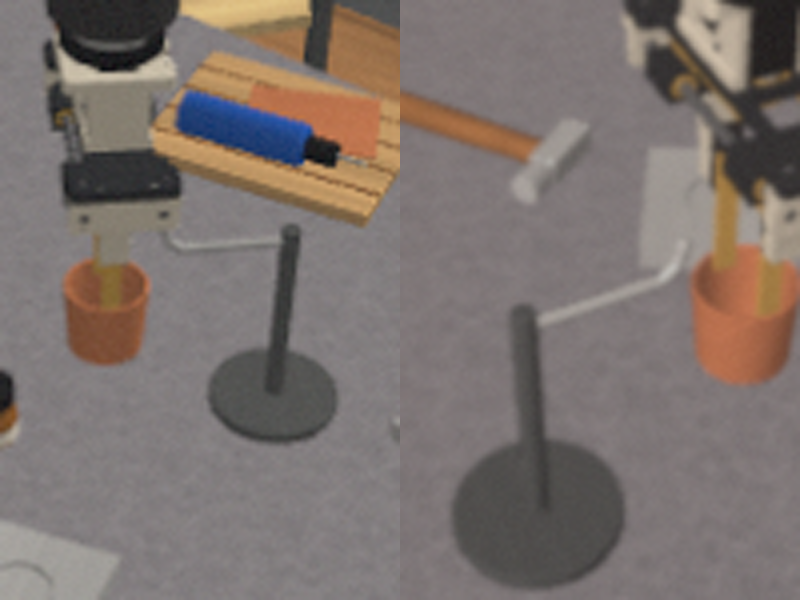

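The crop shows the pail held level, with its window facing the hook tip at (165,235) left and (683,245) right. The bar is well above the tip, so I thread it along the arm and then lower it.

Request:
arm_command(series=[0,0,0,-0.06,0,0,0.5,0,0,0,-0.2,0.01,0,0.5,0,0,0,-0.36,0.01,0,0.5,0,0,0,-0.52,0.01,0,0.5,0,0,0,-0.68,0.01,0,0.5,0,0,0,-0.84,0.01,0,0.5,0,0,0,-0.9,0.01,0,0.5,0,0,0,-0.9,0.01,0,0.5])

```text
t: 7.18
eef_pos: [0.5242, 0.2612, 0.2172]
ee_rot: [3.141, -0.001, -2.363]
force: [-0.3, 0.1, -1.8]
width: 0.0599
gripper_force: 40.0
```

Request:
arm_command(series=[0,0,0,0,0,0.1,0.5,0,0,0,0,0,0.2,0.5,0,0,0,0,0,0.3,0.5,0,0,0,0,0,0.37,0.5,0,0,0,0,0,0.4,0.5,0,0,0,0,0,0.4,0.5])

```text
t: 7.92
eef_pos: [0.5242, 0.261, 0.1774]
ee_rot: [-3.142, -0.0, -2.363]
force: [-0.1, -0.9, -1.3]
width: 0.0599
gripper_force: 40.0
```

```bash
python3 - <<'E'
from h import *
s=arm.get_state();print(s["eef_pos"],s["ee_rot"],s["force"],s["moment"])
S=arm.grab_frame("scene");D=arm.grab_frame("side")
cr=lambda im,x,y:cv2.resize(im[y:y+150,x:x+100],(400,600),interpolation=cv2.INTER_CUBIC)
cv2.imwrite("pics/c4.png",np.hstack([cr(S,250,50),cr(D,190,180)]))
E
```

```text
[0.52417586 0.26099802 0.17740277] [-3.14152804e+00 -3.03059275e-04 -2.36266687e+00] [-0.14842572 -0.89869275 -1.334421  ] [0.05444896 0.01980945 0.0074876 ]
```

View pics/c4.png

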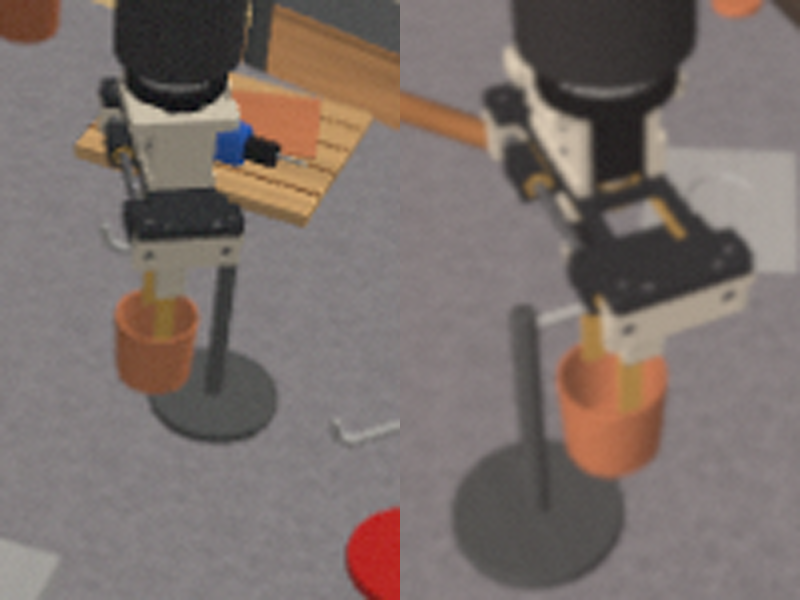

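The hook arm passes through the window: the tip shows at (110,235), outside the handle, and the arm goes in between the legs. I lower it gently now.

Request:
arm_command(series=[0,0,0,0,0,0.02,0.5,0,0,0,0,0,0.04,0.5,0,0,0,0,0,0.04,0.5])

```text
t: 8.4
eef_pos: [0.5241, 0.261, 0.1734]
ee_rot: [3.142, -0.0, -2.363]
force: [-0.1, -0.5, -2.5]
width: 0.0598
gripper_force: 40.0
```

Request:
arm_command(series=[0,0,0,0,0,0.01,0.5,0,0,0,0,0,0.02,0.5,0,0,0,0,0,0.02,0.5])

```text
t: 8.78
eef_pos: [0.5243, 0.2611, 0.1723]
ee_rot: [-3.141, 0.001, -2.362]
force: [-2.3, -0.3, 4.1]
width: 0.0597
gripper_force: 40.0
```

Request:
arm_command(series=[0,0,0,0,0,0,0.72,0,0,0,0,0,0,0.8,0,0,0,0,0,0,1,0,0,0,0,0,0,1,0,0,0,0,0,0,1])

```text
t: 9.4
eef_pos: [0.5242, 0.261, 0.1715]
ee_rot: [-3.142, -0.0, -2.363]
force: [0.2, -0.3, -0.4]
width: 0.0868
gripper_force: 0.0
```

Request:
arm_command(series=[0,0,0,0,0,-0.1,1,0,0,0,0,0,-0.4,1,0,0,0,0,0,-0.8,1,0,0,0,0,0,-1,1,0,0,0,0,0,-1,1])

```text
t: 10.02
eef_pos: [0.5249, 0.2616, 0.2743]
ee_rot: [-3.141, 0.004, -2.363]
force: [-0.7, -0.3, -0.2]
width: 0.0878
gripper_force: 0.0
```

```bash
python3 - <<'E'
from h import *
m=arm.camera_model("wrist");W=arm.grab_frame("wrist")
S=arm.grab_frame("scene");D=arm.grab_frame("side");cv2.imwrite("pics/s5.png",S);cv2.imwrite("pics/d5.png",D)
cr=lambda im,x,y:cv2.resize(im[y:y+120,x:x+80],(400,600),interpolation=cv2.INTER_CUBIC)
cv2.imwrite("pics/c5.png",np.hstack([cr(S,260,70),cr(D,195,220)]))
E
```

```text
(no output)
```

View pics/c5.png

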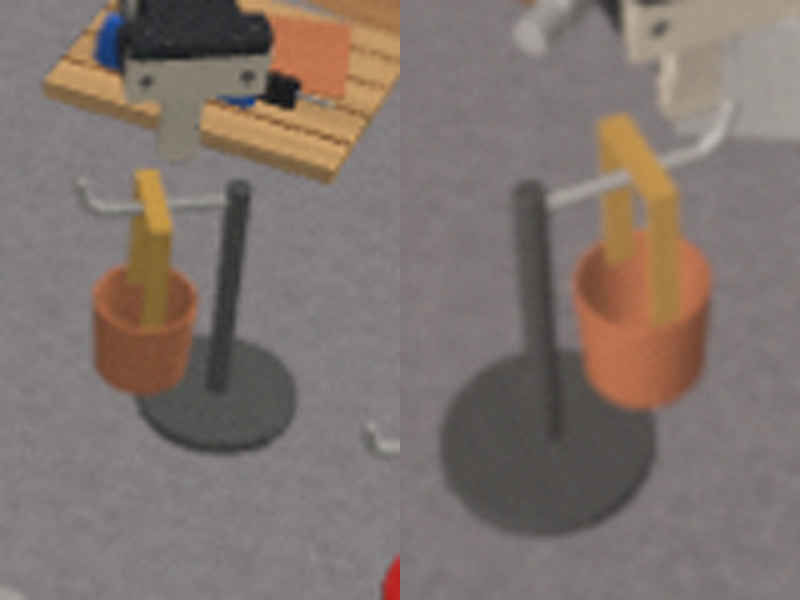

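The pail hangs on the steel arm between post and tip, upright and let go. I move back over the die to measure the recess.

Request:
arm_command(series=[0,0,0,0.4,-0.45,0,1,0,0,0,0.9,-1,0,1,0,0,0,0.9,-1,0,1])

```text
t: 10.55
eef_pos: [0.5296, 0.1236, 0.2708]
ee_rot: [3.141, -0.002, -2.365]
force: [0.3, 1.1, -0.6]
width: 0.0876
gripper_force: 0.0
```

Request:
arm_command(series=[0,0,0,0.4,-0.45,0,1,0,0,0,0.9,-1,0,1,0,0,0,0.9,-1,0,1,0,0,0,0.9,-1,0,1])

```text
t: 11.05
eef_pos: [0.5365, -0.0082, 0.2709]
ee_rot: [3.141, -0.001, -2.364]
force: [-0.4, 0.3, 0.2]
width: 0.0876
gripper_force: 0.0
```

```bash
python3 - <<'E'
from h import *
s=arm.get_state();print(s["eef_pos"],s["ee_rot"])
m=arm.camera_model("wrist");W=arm.grab_frame("wrist");cv2.imwrite("pics/w6.png",W);print(proj(m,[[.54,-.012,.022],[.62,-.318,.01]]).round(1),np.array(m["pose"]).tolist())
S=cv2.imread("pics/scene0.png");print("red",onz(arm.camera_model("scene"),[(208.8,306)],.01))
E
```

```text
[ 0.53647894 -0.00819385  0.27093577] [ 3.14101597e+00 -8.04880252e-04 -2.36439154e+00]
[[254.  164.6]
 [ 21.   30.9]] [[-0.7011319122488342, 0.6881177561601163, 0.18683681458283252, 0.48564970239905386], [0.7130315019757495, 0.6767604598418866, 0.1832521682949628, -0.05792220090856027], [-0.00034469769386521494, 0.2617044777067541, -0.9651479925543724, 0.4075104680038289], [0.0, 0.0, 0.0, 1.0]]
red [[ 0.70829833 -0.33293021  0.01      ]]
```

View pics/w6.png

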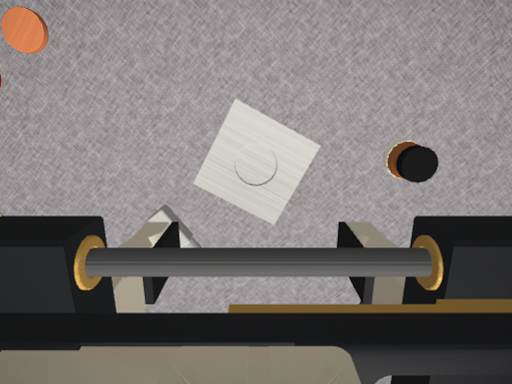

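The wrist view shows the empty die with corners (236,99), (320,146), (275,224) and (194,183), and the recess ring centred near (256,164). I will measure it here and again from lower down.

Request:
arm_command(series=[0,0,0,0,0,0.4,1,0,0,0,0,0,0.8,1,0,0,0,0,0,0.8,1,0,0,0,0,0,0.8,1])

```text
t: 11.6
eef_pos: [0.5375, -0.0068, 0.1929]
ee_rot: [-3.14, 0.001, -2.361]
force: [0.6, -0.3, 0.7]
width: 0.0877
gripper_force: 0.0
```

```bash
cat >> h.py <<'E'
def recess(im,m,z=.022):
    "rectify die top at 0.25 mm/px about its expected place, fit quad and ring"
    T=np.array([.541,-.012]);n=640;g=(np.arange(n)-n/2)*.00025
    X,Y=np.meshgrid(T[0]+g,T[1]+g);p=proj(m,np.c_[X.ravel(),Y.ravel(),np.full(n*n,z)]).reshape(n,n,2).astype(np.float32)
    q=cv2.remap(im,p[...,0],p[...,1],cv2.INTER_CUBIC)
    c=cv2.cvtColor(q,cv2.COLOR_BGR2HSV);mk=((c[...,2]>185)&(c[...,1]<25)).astype(np.uint8)
    mk=cv2.morphologyEx(cv2.morphologyEx(mk,cv2.MORPH_OPEN,np.ones((9,9))),cv2.MORPH_CLOSE,np.ones((25,25)))
    k=max(cv2.findContours(mk,0,2)[0],key=cv2.contourArea);b=cv2.minAreaRect(k)
    cs=cv2.HoughCircles(cv2.GaussianBlur(cv2.cvtColor(q,cv2.COLOR_BGR2GRAY),(7,7),0),cv2.HOUGH_GRADIENT,1,100,param1=40,param2=12,minRadius=98,maxRadius=112)
    w=lambda u:(T+(np.array(u)-n/2)*.00025).round(4)
    print("die",w(b[0]),np.array(b[1])*.00025,round(b[2],1)); 
    if cs is not None: print("ring",[(w(a[:2]),round(a[2]*.00025,4)) for a in cs[0][:3]])
    return q
E
python3 - <<'E'
from h import *
m=arm.camera_model("wrist");W=arm.grab_frame("wrist");cv2.imwrite("pics/w7.png",W);print(arm.get_state()["eef_pos"])
m0=dict(m,pose=np.array([[-0.7011319122488342, 0.6881177561601163, 0.18683681458283252, 0.48564970239905386], [0.7130315019757495, 0.6767604598418866, 0.1832521682949628, -0.05792220090856027], [-0.00034469769386521494, 0.2617044777067541, -0.9651479925543724, 0.4075104680038289], [0.0, 0.0, 0.0, 1.0]]))
for z in(.012,.022,.032):
    print(z);recess(cv2.imread("pics/w6.png"),m0,z);q=recess(W,m,z)
    if z==.022:cv2.imwrite("pics/q7.png",q)
E
```

```text
[ 0.53777911 -0.00681546  0.19331789]
0.012
die [ 0.5401 -0.0082] [0.12475208 0.12688188] 16.2
ring [(array([ 0.5399, -0.0096]), np.float32(0.026))]
die [ 0.5399 -0.0079] [0.12451859 0.12682273] 16.2
ring [(array([ 0.5401, -0.0089]), np.float32(0.0261))]
0.022
die [ 0.539  -0.0106] [0.12144599 0.12146175] 16.2
ring [(array([ 0.5384, -0.0109]), np.float32(0.0276))]
die [ 0.5386 -0.0106] [0.12047614 0.1204638 ] 16.2
ring [(array([ 0.5384, -0.0109]), np.float32(0.0275))]
0.032
die [ 0.5375 -0.0118] [0.11829463 0.11814849] 16.2
ring [(array([ 0.5371, -0.0121]), np.float32(0.0269))]
die [ 0.5369 -0.0121] [0.11655403 0.11659087] 16.2
ring [(array([ 0.5366, -0.0124]), np.float32(0.0266)), (array([0.5819, 0.0129]), np.float32(0.0273))]
```

Request:
arm_command(series=[0,0,0,0.27,-0.47,0,1,0,0,0,0.54,-0.93,0,1,0,0,0,0.54,-0.93,0,1])

```text
t: 12.02
eef_pos: [0.5648, -0.1144, 0.1932]
ee_rot: [-3.14, 0.002, -2.366]
force: [-0.7, 0.3, -0.8]
width: 0.0872
gripper_force: 0.0
```

Request:
arm_command(series=[0,0,0,0.27,-0.47,0,1,0,0,0,0.54,-0.93,0,1,0,0,0,0.54,-0.93,0,1])

```text
t: 12.4
eef_pos: [0.5914, -0.2183, 0.1926]
ee_rot: [-3.14, 0.001, -2.365]
force: [0.6, 0.1, -0.6]
width: 0.0877
gripper_force: 0.0
```

Request:
arm_command(series=[0,0,0,0.27,-0.47,0,1,0,0,0,0.54,-0.93,0,1,0,0,0,0.54,-0.93,0,1,0,0,0,0.54,-0.93,0,1])

```text
t: 12.9
eef_pos: [0.6175, -0.3193, 0.1922]
ee_rot: [-3.141, 0.001, -2.363]
force: [-0.7, 0.8, 0.3]
width: 0.0873
gripper_force: 0.0
```

```bash
cat >> h.py <<'E'
def blank(im,m,T,z=.01):
    n=400;g=(np.arange(n)-n/2)*.00025
    X,Y=np.meshgrid(T[0]+g,T[1]+g);p=proj(m,np.c_[X.ravel(),Y.ravel(),np.full(n*n,z)]).reshape(n,n,2).astype(np.float32)
    q=cv2.remap(im,p[...,0],p[...,1],cv2.INTER_CUBIC);c=cv2.cvtColor(q,cv2.COLOR_BGR2HSV).astype(int)
    mk=((c[...,1]>90)&(c[...,0]>6)&(c[...,0]<16)).astype(np.uint8)
    mk=cv2.morphologyEx(mk,cv2.MORPH_OPEN,np.ones((9,9)))
    k=max(cv2.findContours(mk,0,2)[0],key=cv2.contourArea);e=cv2.fitEllipse(cv2.convexHull(k))
    w=np.array(T)+(np.array(e[0])-n/2)*.00025;print("blank",z,w.round(4),np.array(e[1])*.00025);return w
E
python3 - <<'E'
from h import *
s=arm.get_state();m=arm.camera_model("wrist");W=arm.grab_frame("wrist");cv2.imwrite("pics/w8.png",W);print(s["eef_pos"],s["ee_rot"])
for z in(0.005,.01,.015):w=blank(W,m,(.62,-.318),z)
w=blank(W,m,(.62,-.318));d=np.r_[w,0]-s["eef_pos"];print(R.from_euler("xyz",s["ee_rot"]).as_matrix().T@d)
E
```

```text
[ 0.6174999  -0.31925304  0.1922494 ] [-3.14112514e+00  5.74829673e-04 -2.36260105e+00]
blank 0.005 [ 0.6181 -0.3174] [0.05018858 0.05122702]
blank 0.01 [ 0.6173 -0.3183] [0.04943465 0.05043256]
blank 0.015 [ 0.6166 -0.3191] [0.04870095 0.04962128]
blank 0.01 [ 0.6173 -0.3183] [0.04943465 0.05043256]
[-0.00047579  0.00090295  0.1922493 ]
```

Request:
arm_command(series=[0,0,0,-0.005,0.01,0.4,1,0,0,0,-0.005,0.01,0.8,1,0,0,0,-0.005,0.01,1,1,0,0,0,-0.005,0.01,1,1])

```text
t: 13.45
eef_pos: [0.6162, -0.3173, 0.0906]
ee_rot: [3.139, -0.001, -2.361]
force: [0.3, 0.1, 0.9]
width: 0.0876
gripper_force: 0.0
```

Request:
arm_command(series=[0,0,0,0,0,0.3,1,0,0,0,0,0,0.55,1,0,0,0,0,0,0.6,1,0,0,0,0,0,0.6,1,0,0,0,0,0,0.6,1])

```text
t: 14.08
eef_pos: [0.618, -0.3191, 0.0334]
ee_rot: [-3.139, 0.001, -2.362]
force: [1.4, 0.1, 1.0]
width: 0.0875
gripper_force: 0.0
```

```bash
python3 - <<'E'
from h import *
s=arm.get_state();m=arm.camera_model("wrist");W=arm.grab_frame("wrist");cv2.imwrite("pics/w9.png",W);print(s["eef_pos"],s["ee_rot"])
w=blank(W,m,(.6173,-.3183));d=np.r_[w,0]-s["eef_pos"];print(R.from_euler("xyz",s["ee_rot"]).as_matrix().T@d)
E
```

```text
[ 0.61799814 -0.31913679  0.03340904] [-3.13934334e+00  1.18467874e-03 -2.36212544e+00]
blank 0.01 [ 0.6139 -0.3212] [0.04354502 0.04851847]
[0.00441845 0.00151136 0.03340051]
```

Request:
arm_command(series=[0,0,0,0,0.01,0.06,1,0,0,0,0,0.01,0.06,1,0,0,0,0,0.01,0.06,0.65,0,0,0,0,0.01,0.06,0.5,0,0,0,0,0.01,0.06,0.4,0,0,0,0,0.01,0.06,0.4,0,0,0,0,0.01,0.06,0.4,0,0,0,0,0.01,0.06,0.4], force=30)

```text
t: 15.12
eef_pos: [0.6163, -0.3183, 0.0256]
ee_rot: [-3.142, 0.0, -2.363]
force: [0.5, 0.4, 0.1]
width: 0.0487
gripper_force: 30.0
```

Request:
arm_command(series=[0,0,0,0,0,-0.03,0.4,0,0,0,0,0,-0.1,0.4,0,0,0,0,0,-0.3,0.4,0,0,0,0,0,-0.55,0.4,0,0,0,0,0,-0.8,0.4,0,0,0,0,0,-0.8,0.4])

```text
t: 15.88
eef_pos: [0.618, -0.3189, 0.1096]
ee_rot: [-3.136, 0.003, -2.362]
force: [0.1, -0.2, -1.4]
width: 0.0486
gripper_force: 30.0
```

```bash
python3 - <<'E'
from h import *
s=arm.get_state();m=arm.camera_model("wrist");W=arm.grab_frame("wrist");cv2.imwrite("pics/w10.png",W);print(s["eef_pos"],s["ee_rot"],s["width"],s["force"])
d=np.r_[.5385,-.0107,0]-s["eef_pos"];print(R.from_euler("xyz",s["ee_rot"]).as_matrix().T@d)
S=arm.grab_frame("scene");D=arm.grab_frame("side")
px=proj(arm.camera_model("scene"),[s["eef_pos"]])[0].astype(int);p2=proj(arm.camera_model("side"),[s["eef_pos"]])[0].astype(int)
cr=lambda im,p:cv2.resize(im[p[1]-20:p[1]+30,p[0]-25:p[0]+25],(300,300),interpolation=cv2.INTER_CUBIC)
cv2.imwrite("pics/c10.png",np.vstack([np.hstack([cr(S,px),cr(D,p2)]),cv2.resize(W[100:356,0:512],(600,300))]))
E
```

```text
[ 0.61800997 -0.31892047  0.10964206] [-3.13632068e+00  2.80533493e-03 -2.36223024e+00] 0.04863013442475981 [ 0.08025636 -0.1568618  -1.35914938]
[-0.15975679  0.27571451  0.10863862]
```

View pics/c10.png

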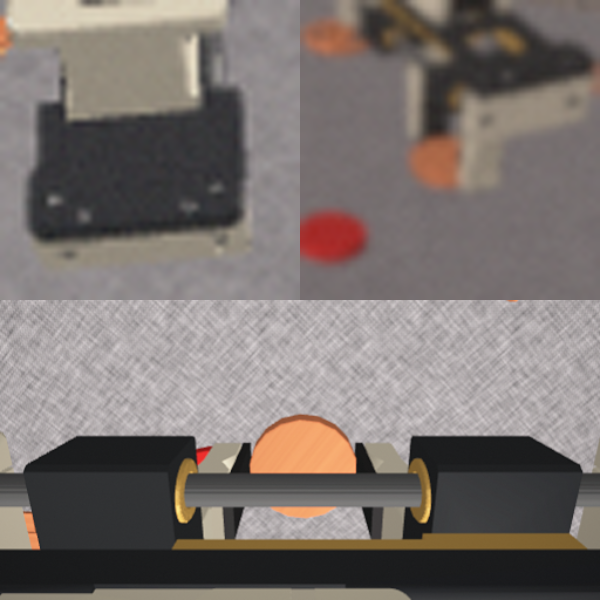

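The held blank is level between the pads, the copper disc at (300,465) in the lower crop. I now measure where it sits in the tool frame.

```bash
cat >> h.py <<'E'
from scipy.optimize import least_squares
def held(im,m,s,zoff=.0156):
    z=s["eef_pos"][2]-zoff;T=s["eef_pos"][:2];Rt=R.from_euler("xyz",s["ee_rot"]).as_matrix()
    n=320;g=(np.arange(n)-n/2)*.00025;U,V=np.meshgrid(g,g) # U tool y, V tool -x
    P=np.array([T[0],T[1],0])+V.ravel()[:,None]*-Rt[:,0]+U.ravel()[:,None]*Rt[:,1];P[:,2]=z
    p=proj(m,P).reshape(n,n,2).astype(np.float32);q=cv2.remap(im,p[...,0],p[...,1],cv2.INTER_CUBIC)
    c=cv2.cvtColor(q,cv2.COLOR_BGR2HSV).astype(int);mk=((c[...,1]>90)&(c[...,0]>5)&(c[...,0]<18)&(c[...,2]>190)).astype(np.uint8)
    mk=cv2.morphologyEx(mk,cv2.MORPH_OPEN,np.ones((5,5)))
    E=[]
    for j in range(80,240,4):
        r=np.flatnonzero(mk[:,j])
        if len(r)>10:E.append((j,r[0]-.5)),E.append((j,r[-1]+.5))
    E=(np.array(E)-n/2)*.00025
    f=least_squares(lambda a:np.hypot(E[:,0]-a[0],E[:,1]-a[1])-a[2],[0,0,.025],loss="soft_l1",f_scale=.0003)
    g=least_squares(lambda a:np.hypot(E[:,0]-a[0],E[:,1]-a[1])-.025,[0,0],loss="soft_l1",f_scale=.0003)
    print("held: tool x,y",-f.x[1].round(4),f.x[0].round(4),"r",f.x[2].round(4),"| fixed r",(-g.x[1]).round(4),g.x[0].round(4));cv2.imwrite("pics/held.png",q);return np.array([-g.x[1],g.x[0]])
E
python3 - <<'E'
from h import *
s=arm.get_state();m=arm.camera_model("wrist");W=arm.grab_frame("wrist");print(s["eef_pos"])
held(W,m,s);print("z+2");held(W,m,s,.0176)
E
```

```text
[ 0.61577925 -0.31814338  0.10545222]
held: tool x,y -0.0011 0.0002 r 0.0244 | fixed r -0.0013 0.0005
z+2
held: tool x,y -0.002 0.0002 r 0.0247 | fixed r -0.0021 0.0002
```

Request:
arm_command(series=[0,0,0,-0.07,0.12,0,0.4,0,0,0,-0.22,0.37,0,0.4,0,0,0,-0.38,0.64,0,0.4,0,0,0,-0.53,0.91,0,0.4])

```text
t: 16.58
eef_pos: [0.5891, -0.2148, 0.1048]
ee_rot: [3.141, -0.001, -2.363]
force: [0.7, 0.3, -2.1]
width: 0.0487
gripper_force: 30.0
```

Request:
arm_command(series=[0,0,0,-0.13,0.22,0,0.4,0,0,0,-0.26,0.45,0,0.4,0,0,0,-0.4,0.68,0,0.4,0,0,0,-0.53,0.91,0,0.4])

```text
t: 17.08
eef_pos: [0.5629, -0.113, 0.105]
ee_rot: [3.141, -0.001, -2.362]
force: [0.0, 0.5, -2.1]
width: 0.0484
gripper_force: 30.0
```

Request:
arm_command(series=[0,0,0,-0.13,0.22,0,0.4,0,0,0,-0.26,0.45,0,0.4,0,0,0,-0.4,0.68,0,0.4,0,0,0,-0.53,0.91,0,0.4,0,0,0,-0.53,0.91,0,0.4,0,0,0,-0.53,0.91,0,0.4,0,0,0,-0.53,0.91,0,0.4])

```text
t: 17.95
eef_pos: [0.5375, -0.0128, 0.1054]
ee_rot: [3.141, -0.0, -2.363]
force: [-0.4, -0.6, -2.5]
width: 0.0485
gripper_force: 30.0
```

```bash
python3 - <<'E'
from h import *
s=arm.get_state();m=arm.camera_model("wrist");W=arm.grab_frame("wrist");cv2.imwrite("pics/w11.png",W);print(s["eef_pos"],s["ee_rot"])
h=held(W,m,s);Rt=R.from_euler("xyz",s["ee_rot"]).as_matrix();d=np.r_[.5385,-.0107,0]-s["eef_pos"];t=Rt.T@d;print("move",t[:2]-h)
E
```

```text
[ 0.53750478 -0.01280119  0.10539771] [ 3.14146299e+00 -3.39129710e-04 -2.36319508e+00]
held: tool x,y -0.001 0.0002 r 0.0243 | fixed r -0.0013 0.0006
move [-0.00091963  0.00023252]
```

Request:
arm_command(series=[0,0,0,-0.008,0.002,0.15,0.4,0,0,0,-0.008,0.002,0.32,0.4,0,0,0,-0.008,0.002,0.46,0.4,0,0,0,-0.008,0.002,0.53,0.4,0,0,0,-0.008,0.002,0.53,0.4,0,0,0,-0.008,0.002,0.53,0.4])

```text
t: 18.75
eef_pos: [0.5384, -0.0116, 0.0529]
ee_rot: [-3.141, 0.001, -2.363]
force: [-0.0, 0.4, -2.8]
width: 0.0485
gripper_force: 30.0
```

```bash
python3 - <<'E'
from h import *
s=arm.get_state();m=arm.camera_model("wrist");W=arm.grab_frame("wrist");cv2.imwrite("pics/w12.png",W);print(s["eef_pos"],s["force"])
h=held(W,m,s);Rt=R.from_euler("xyz",s["ee_rot"]).as_matrix();d=np.r_[.5385,-.0107,0]-s["eef_pos"];t=Rt.T@d;print("move",t[:2]-h)
E
```

```text
[ 0.53841476 -0.01155643  0.05293126] [-0.04961648  0.35965107 -2.80285747]
held: tool x,y -0.001 0.0003 r 0.0243 | fixed r -0.0013 0.0007
move [ 6.74289724e-04 -9.49086221e-05]
```

Request:
arm_command(series=[0,0,0,0.004,0,0.02,0.4,0,0,0,0.004,0,0.05,0.4,0,0,0,0.004,0,0.05,0.4,0,0,0,0.004,0,0.05,0.4])

```text
t: 19.3
eef_pos: [0.5377, -0.0119, 0.0476]
ee_rot: [-3.142, -0.0, -2.363]
force: [0.6, -0.6, -0.6]
width: 0.0488
gripper_force: 30.0
```

Request:
arm_command(series=[0,0,0,0,0,0.015,0.4,0,0,0,0,0,0.02,0.4,0,0,0,0,0,0.02,0.4])

```text
t: 19.68
eef_pos: [0.5377, -0.0119, 0.0455]
ee_rot: [3.142, -0.0, -2.363]
force: [0.6, -0.4, -0.7]
width: 0.0488
gripper_force: 30.0
```

Request:
arm_command(series=[0,0,0,0,0,0.01,0.4,0,0,0,0,0,0.015,0.4,0,0,0,0,0,0.015,0.4])

```text
t: 20.05
eef_pos: [0.5378, -0.0119, 0.0443]
ee_rot: [-3.141, 0.0, -2.363]
force: [-2.0, 1.0, 3.6]
width: 0.0491
gripper_force: 32.3
```

```bash
python3 - <<'E'
from h import *
s=arm.get_state();m=arm.camera_model("wrist");W=arm.grab_frame("wrist");print(s["eef_pos"],s["force"],s["moment"])
for z in(.0136,.0156,.0176,.0196):held(W,m,s,z)
E
```

```text
[ 0.53776467 -0.01192919  0.04429089] [-1.98642158  0.99491083  3.64881734] [0.14328653 0.58196078 0.03017023]
held: tool x,y -0.0001 0.0003 r 0.0239 | fixed r -0.0008 0.0007
held: tool x,y -0.0011 0.0002 r 0.0243 | fixed r -0.0014 0.0005
held: tool x,y -0.002 0.0002 r 0.0246 | fixed r -0.0021 0.0004
held: tool x,y -0.003 0.0002 r 0.0249 | fixed r -0.003 0.0002
```

Request:
arm_command(series=[0,0,0,0,0,0,0.58,0,0,0,0,0,0,0.6,0,0,0,0,0,-0.02,0.8,0,0,0,0,0,-0.05,1,0,0,0,0,0,-0.05,1])

```text
t: 20.72
eef_pos: [0.5379, -0.0119, 0.0493]
ee_rot: [-3.141, 0.0, -2.363]
force: [-1.2, -1.2, 0.6]
width: 0.077
gripper_force: 0.0
```

Request:
arm_command(series=[0,0,0,0,0,-0.4,1,0,0,0,0,0,-0.8,1,0,0,0,0,0,-1,1,0,0,0,0,0,-1,1,0,0,0,0,0,-1,1])

```text
t: 21.35
eef_pos: [0.5372, -0.0119, 0.1484]
ee_rot: [3.141, -0.001, -2.363]
force: [0.3, 0.8, 0.9]
width: 0.0878
gripper_force: 0.0
```

Request:
arm_command(series=[0,0,0,0,0,-0.4,1,0,0,0,0,0,-0.5,1,0,0,0,0,0,-0.5,1,0,0,0,0,0,-0.5,1])

```text
t: 21.85
eef_pos: [0.537, -0.0121, 0.1976]
ee_rot: [3.14, -0.002, -2.363]
force: [0.4, 0.1, 0.4]
width: 0.0878
gripper_force: 0.0
```

```bash
python3 - <<'E'
from h import *
s=arm.get_state();m=arm.camera_model("wrist");W=arm.grab_frame("wrist");cv2.imwrite("pics/w13.png",W);print(s["eef_pos"])
recess(W,m)
for z in(.024,.028,.032):blank(W,m,(.5385,-.0107),z)
cv2.imwrite("pics/s13.png",arm.grab_frame("scene"));cv2.imwrite("pics/d13.png",arm.grab_frame("side"))
for n in("scene","side"):
    for z in(.028,.032):blank(cv2.imread(f"pics/{n[0] if n=='scene' else 'd'}13.png"),arm.camera_model(n),(.5385,-.0107),z)
E
```

```text
[ 0.53695466 -0.01205162  0.19758023]
die [ 0.5386 -0.0107] [0.12076427 0.12063605] 16.3
ring [(array([ 0.5399, -0.0096]), np.float32(0.0262)), (array([0.5629, 0.0381]), np.float32(0.0256))]
blank 0.024 [ 0.5392 -0.0106] [0.04996304 0.05107215]
blank 0.028 [ 0.5385 -0.0112] [0.04929885 0.0504514 ]
blank 0.032 [ 0.5378 -0.0119] [0.04874311 0.04978145]
blank 0.028 [ 0.5439 -0.014 ] [0.04885834 0.05438949]
blank 0.032 [ 0.5462 -0.0167] [0.04866908 0.05419106]
blank 0.028 [ 0.5393 -0.0054] [0.04903357 0.05748881]
blank 0.032 [ 0.5381 -0.0009] [0.04867402 0.05723323]
```

The blank measures centred within 0.5 mm, and its apparent size matches a top face at 28 mm. I check the height by touch with closed fingers.

Request:
arm_command(series=[0,0,0,0,0,0.3,0,0,0,0,0,0,0.6,0,0,0,0,0,0,0.9,0,0,0,0,0,0,1,0,0,0,0,0,0,1,0])

```text
t: 22.62
eef_pos: [0.5376, -0.0121, 0.0987]
ee_rot: [3.141, -0.001, -2.363]
force: [-0.4, 0.5, 0.4]
width: 0.0434
gripper_force: 0.0
```

Request:
arm_command(series=[0,0,0,0,0,0.2,0,0,0,0,0,0,0.4,0,0,0,0,0,0,0.44,0,0,0,0,0,0,0.44,0,0,0,0,0,0,0.44,0])

```text
t: 23.25
eef_pos: [0.5385, -0.0117, 0.0562]
ee_rot: [-3.141, 0.002, -2.362]
force: [0.4, -0.1, 0.2]
width: 0.0001
gripper_force: 0.0
```

Request:
arm_command(series=[0,0,0,0,0,0.02,0,0,0,0,0,0,0.025,0,0,0,0,0,0,0.025,0])

```text
t: 23.62
eef_pos: [0.5377, -0.0119, 0.0526]
ee_rot: [3.142, -0.0, -2.363]
force: [0.5, -0.9, 0.8]
width: 0.0003
gripper_force: 0.0
```

Request:
arm_command(series=[0,0,0,0,0,0.01,0,0,0,0,0,0,0.01,0,0,0,0,0,0,0.01,0])

```text
t: 24.0
eef_pos: [0.5377, -0.0119, 0.0515]
ee_rot: [3.142, -0.0, -2.363]
force: [-0.3, 0.1, -0.3]
width: 0.0002
gripper_force: 0.0
```

Request:
arm_command(series=[0,0,0,0,0,0.01,0,0,0,0,0,0,0.01,0,0,0,0,0,0,0.01,0])

```text
t: 24.38
eef_pos: [0.5377, -0.0119, 0.0506]
ee_rot: [3.142, -0.0, -2.363]
force: [1.1, 0.1, 0.7]
width: 0.0007
gripper_force: 0.0
```

Request:
arm_command(series=[0,0,0,0,0,0.01,0,0,0,0,0,0,0.01,0,0,0,0,0,0,0.01,0])

```text
t: 24.75
eef_pos: [0.5378, -0.0119, 0.0503]
ee_rot: [-3.141, 0.0, -2.362]
force: [-2.8, 0.5, 9.1]
width: 0.0002
gripper_force: 4.1
```

The fingers met the top face at 28.3 mm, so the blank is home. I retract, recheck both, and hand in.

Request:
arm_command(series=[0,0,0,0,0,-0.1,0,0,0,0,0,0,-0.5,0,0,0,0,0,0,-1,0,0,0,0,0,0,-1,0,0,0,0,0,0,-1,0])

```text
t: 25.38
eef_pos: [0.5375, -0.0119, 0.1498]
ee_rot: [3.142, 0.001, -2.363]
force: [-0.8, -0.4, -0.1]
width: 0.0009
gripper_force: 0.0
```

Request:
arm_command(series=[0,0,0,0,0,-0.4,1,0,0,0,0,0,-0.5,1,0,0,0,0,0,-0.5,1,0,0,0,0,0,-0.5,1,0,0,0,0,0,-0.5,1])

```text
t: 26.0
eef_pos: [0.5372, -0.0121, 0.1984]
ee_rot: [3.141, -0.002, -2.363]
force: [-0.2, 0.0, -0.9]
width: 0.0448
gripper_force: 0.0
```

```bash
python3 - <<'E'
from h import *
m=arm.camera_model("wrist");W=arm.grab_frame("wrist");recess(W,m);blank(W,m,(.5385,-.0107),.028)
for n,f,r in(("scene","s5",(275,100,305,150)),("side","d5",(230,240,260,305))):
    a=arm.grab_frame(n)[r[1]:r[3],r[0]:r[2]];b=cv2.imread(f"pics/{f}.png")[r[1]:r[3],r[0]:r[2]];print(n,"pail change",cv2.absdiff(a,b).mean().round(1))
    c=[]
    for q in(a,b):
        h=cv2.cvtColor(q,cv2.COLOR_BGR2HSV).astype(int);k=np.argwhere((h[...,1]>110)&(h[...,0]<30));c.append(k.mean(0).round(1))
    print(c)
E
```

```text
die [ 0.5362 -0.0135] [0.13194838 0.14569099] 17.7
ring [(array([ 0.5386, -0.0111]), np.float32(0.0248)), (array([0.5616, 0.0384]), np.float32(0.0268)), (array([0.5959, 0.0051]), np.float32(0.0259))]
blank 0.028 [ 0.5385 -0.0112] [0.04920563 0.05047474]
scene pail change 3.1
[array([30.3, 13.6]), array([30.3, 13.6])]
side pail change 11.8
[array([37. , 12.7]), array([37. , 12.7])]
```

```bash
python3 -c "
from station import arm
print(arm.job_done())"
```

```text
the job is handed in; nothing more can be done
None
```

The pail hangs by its handle on the steel hook and the round copper blank is seated in the die's recess, about 0.5 mm off centre with its top face touched at 28.3 mm; the job is handed in at about 26 s, with no verdict returned.

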